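Slide a flanged canister home in its assembly nest

TASK

Take the round flanged canister out of the grey kit tray, stand it on the white assembly fixture at the open mouth of its nest, and nudge it along the plate past the spring plunger until you just feel the end stop: it must be left standing flat and touching the end stop, the side rail and the plunger all at once. Go gently, so that it is never pressed hard against the fixture, keep it upright, and leave the other parts and the screwdriver where they are.

Things in the scene. Friction and masses are not known exactly. Their poses are not given: they have to be found in the camera images.
- canister_mid (a point): Centre of the loose steel canister, half-way up (28 mm above its underside); 0.24 to 0.38 kg. From below: flange 54 mm in diameter, 8 mm thick; body 42 mm in diameter from 8 to 46 mm; brass port 14 mm in diameter (hexagon 19 mm) up to 56 mm. z: its axis, up. It starts upright in the grey kit tray, whose floor is 4 mm and whose rim is 15 mm above the bench.
- nest (a point): Point on the plate's top under the canister's centre when home, with the end stop in its middle setting. x: the way in; y: left, seen along x; z up. The fixed white plate's top is 12 mm above the bench and spans x -132 to 68, y -65 to 95 mm in this frame; friction on it about 0.25. A cone pin 26 mm high stands at (-107, 65), a low cup at (43, 67).
- rail_face (a point): Middle of the top inner edge of the metal side rail, 8 mm high, 12 mm wide, 95 mm long: nest x -75 to 20, inner face at nest y = -27 mm. Same axes as the nest. The flange slides along it. Not to be pressed with more than 20 N.
- stop_mid (a point): Foot of the end stop's face in its MIDDLE setting, nest x 27 mm. The stop, a rubber-faced aluminium block 22 mm wide, 15 mm high, is clamped in a slot anywhere up to 8 mm either way along x; this is not measured and must be felt. Press it with no more than 12 N. Its lip reaches 3.5 mm over the flange, 2 mm clear of it, so the canister can not be lowered in from above.
- plunger_out (a point): Centre of the spring plunger's 14 mm steel ball when out: nest x -16, y 23, 6 mm above the plate. Yields along +y only: 1.6 N, then 0.3 N per mm, 12 mm travel. A canister sliding along the rail meets it at nest x -41 and needs about 4 to 10 N up to x -16, then less; the ball then holds it, but seldom draws it home against friction. Housing: 16 mm high, nest x -38 to 6, y 34 to 68.
- mouth (a point): Point on the plate's top where the canister may be set down: the open mouth of the nest, at x = -62, y = +4 mm in the nest's frame, same axes. Clear of the plunger; the flange's edge is then 4 mm from the rail.
- solenoid_mid (a point): Centre of a loose black solenoid valve with a short metal stem, 34 x 26 x 30 mm, in the kit tray. To be left alone.
- union_mid (a point): Centre of a small loose brass hexagon union, 26 mm wide, 22 mm high, standing in the kit tray. To be left alone.
- screwdriver_grip (a point): Middle of the handle of a loose black screwdriver lying on the bench between tray and fixture. To be left alone.
Things that resemble listed ones, but are neither listed nor needed, are in the scene too. Leave any orange look-alike of the part that bears canister_mid alone.

How it is judged:
On the way:
1. the canister stands on the fixture plate at the mouth of the nest (x of canister_mid in the frame of nest between -0.1 and -0.03 m and z of canister_mid in the frame of nest below 0.031 m and contact force between canister and fixture above 0.5 N), for 0.2 s.
At the end, for the whole second after the job is handed in: The canister stands flat on the plate (within 2 mm and 3 degrees) at rest, its flange bearing on the end stop, the side rail and the spring plunger at once (more than 0.3 N on each) (contact force between canister and stop_base above 0.3 N and contact force between canister and side_rail above 0.3 N and contact force between canister and plunger above 0.3 N and z of canister_mid in the frame of nest below 0.03 m and angle between canister_mid's own z axis and vertical below 0.05 rad and linear speed of canister below 0.01 m/s); the robot touches nothing.
It fails at once if the canister is pressed against the end stop with more than 12 N (contact force between canister and stop_base above 12 N).
It fails at once if the canister is pressed against the side rail with more than 20 N (contact force between canister and side_rail above 20 N).
It fails at once if the canister is banged or pressed down on the plate with more than 60 N (contact force between canister and fixture_c0 above 60 N).
It fails at once if the canister is tipped by more than 20 degrees (angle between canister_mid's own z axis and vertical above 0.35 rad).
It fails at once if the solenoid valve, the union or the screwdriver is moved by more than 15 mm (distance of any of solenoid_mid, union_mid, screwdriver_grip from where it was at the start of the episode above 0.015 m).
It also fails if it takes over 72 s, if anything falls off the work surface, if the arm or the gripper's body presses on something with over 40 N, if the wrist force passes 120 N, or if a joint passes its speed limit or range.

ROBOT

A 7-joint arm with a two-finger parallel gripper is mounted at the origin on the work surface. World frame = base frame: x ahead of the robot, y to its left, z up, the work surface at z = 0. Lengths are in m, angles in rad, forces in N, time in s.
With the tool pointing down it reaches from about 0.425 to 0.95 m from the base axis. Payload 4.7 kg.
Tool frame: the origin (TCP) lies midway between the tips of the shut fingers; the grasp point (between the pads) lies 19 mm behind it; z points along the fingers, y is the direction in which the jaws open and shut (so a half turn about z gives the same grasp; the last joint's range is limited). The gripper opens to 87 mm and grips with 3 to 60 N. Pads are 19 mm wide; open, the fingers measure 117 mm over their backs; the gripper's body (75 mm by 190 mm) begins 51 mm behind the grasp point.
Start: joints at [1.245, 0.469, -0.049, 1.532, 0.024, 1.141, -0.082], TCP at [0.197, -0.645, 0.223] pointing down, gripper open.
Joint ranges: [-2.59, 2.59], [-0.33, 1.99], [-1.39, 1.29], [0.1, 2.45], [-1.04, 4.18], [0.21, 1.99], [-2.66, 2.66]. Speed limits (rad/s): [2.57, 2.57, 3.14, 3.14, 3.14, 3.14, 3.14].

INTERFACE

Orientations are given as a rotation vector (axis times angle).
In Python, from cell import r gives the robot as it stands.
- The arm moves only by the tool play_rows, never from a script. Its argument "steps" is a list of rows, each a list of 7 numbers: the shift along the tool's x, y, z in mm, then the turn, a rotation vector about the tool's x, y, z in rad, then the finger opening in mm, from 0 to 87. In form: [[x, y, z, rx, ry, rz, claw], ...]. A call has 1 to 8 rows; each row shifts and turns the commanded pose from where the row before left it, along the tool's axes as they then stand; what a row does not reach is not made up. A row lasts 1/12 s, in which the tool goes at most 41.7 mm and 7.16 degrees, less where a joint would pass 70% of its speed; a pose out of reach is approached as far as the arm can. A call is refused whole if a number of a shift passes 41.7 or a number of a turn 0.125, either way. A call with a gripper value outside its range is refused whole. The fingers move at their own pace and stop on an object; "grip_force" is the grip in N (left out, the last holds). Time passes only in rows, so rows that do not move let the fingers close. It gives the time, the measured TCP pose, the force and the opening at its end, in the units of the state.
- r.get_obs(): the state, without advancing time (a new reading comes with each control period).
- r.camera(name): name is "scene" or "top"; returns the picture (400x640x3 uint8, red, green, blue); there is no depth.
- r.camera_model(name): a dict with "intrinsics" (3x3 intrinsics, pixels), "R" (3x3) and "t" (3): a world point X has camera coordinates R X + t. Camera axes: x right, y down, z forward; pixel columns grow to the right and rows downward; lengths in m; the calibration is good to about 2 mm. A picture is of the moment at which its call begins. camera_model takes no time and is no camera call.
- r.hand_in(): hands the job in, once; it reports no verdict.
Trained networks look in the newest picture that a camera, given by its name, has taken for a name from the list of things; names that differ only in an ending like _2 or _b are one class to them, and where a whole thing is asked for, a point or a joint stands for the part that bears it (a point fixed in the world has none). Each returns a list of dicts, best first, with "score" (0 to 1); they miss things now and then, are a little off and sometimes report something else, mostly with a low value. They report only what shows in the picture. A call takes as long as a camera call. They do not tell look-alikes from the thing itself.
- r.spot_in(camera, target): "extent" ([left, top, right, bottom] in pixels, round what is visible of it).
- r.masks_of(camera, target): "pixels" (400x640 bool, what is visible of it) and "extent" ([left, top, right, bottom] in pixels, round what is visible of it).
The state is a dict: "time": time; "joint_positions": joint angles; "joint_vel": joint speeds; "joint_efforts": joint torques, N m; "ee_pos": TCP position; "orientation": TCP orientation; "wrist_force": force on the tool from outside, world axes, zero at the start; "moment": the same for the moment, N m; "gripper_width": opening from 0.0 (shut) to 1.0 (fully open).
Only numpy, scipy, OpenCV 4.12 (cv2) and the standard library are available. Lean on these libraries where they do the work, as an engineer would, in place of code of your own. Each camera call takes 0.05 s, during which the arm holds its last target.

## Working session

There is one attempt and no reset: what is moved stays moved. The work goes in short steps, Python scripts to look and compute and a tool call to move; the robot and the scene stay as the last step left them, time stands still between calls to the robot, and variables do not carry over. Pictures are saved under pics/ and viewed, and the job is handed in when it is done.

Besides the shell and the picture viewer there is one more tool, called after "Request:" as name(argument=value, ...), one argument or row to a line, values as JSON. play_rows: Moves the arm, as the interface text tells. Its arguments: {"type":"object","properties":{"steps":{"type":"array"},"grip_force":{"type":"number"}},"required":["steps"]}

```bash
mkdir -p pics; ls; python3 - <<'E'
from cell import r
import cv2
for n in ("scene","top"):
    im=r.camera(n); cv2.imwrite(f"pics/{n}0.png",im[:,:,::-1])
    m=r.camera_model(n); print(n,m)
o=r.get_obs(); print(o)
for n in ("scene","top"):
  for t in ("canister_mid","solenoid_mid","union_mid","screwdriver_grip","nest","rail_face","stop_mid","plunger_out","mouth"):
    try: print(n,t,[(round(d['score'],2),[int(x) for x in d['extent']]) for d in r.spot_in(n,t)][:4])
    except Exception as e: print(n,t,e)
E
```

```text
pics
scene {'intrinsics': array([[447.33959529,   0.        , 322.12519171],
       [  0.        , 447.33959529, 207.07726418],
       [  0.        ,   0.        ,   1.        ]]), 'R': array([[ 0.46265835,  0.8864161 , -0.01462031],
       [ 0.75679511, -0.40348565, -0.51425722],
       [-0.46174497,  0.22686082, -0.85751137]]), 't': array([-0.23796598, -0.38985988,  1.14256034])}
top {'intrinsics': array([[452.80080691,   0.        , 323.89344501],
       [  0.        , 452.80080691, 193.61271119],
       [  0.        ,   0.        ,   1.        ]]), 'R': array([[-0.01196955, -0.9999227 , -0.00336502],
       [-0.99732643,  0.01218095, -0.07205292],
       [ 0.07208834,  0.00249358, -0.99739513]]), 't': array([0.0137392 , 0.54699808, 0.98214678])}
{'time': 0.1, 'joint_positions': array([ 1.24505592,  0.46935538, -0.04857671,  1.53355706,  0.02410417,
        1.14100781, -0.08229229]), 'joint_vel': array([-0.00263003, -0.00129449, -0.00124768, -0.00268875,  0.00078316,
       -0.00028788, -0.00107977]), 'joint_efforts': array([ 7.58348542e-04, -5.09171677e+01, -8.09804653e-02, -2.36
[... 584 characters left out ...]
17])]
scene nest [(0.83, [351, 129, 471, 231])]
scene rail_face [(0.69, [357, 133, 468, 229])]
scene stop_mid [(0.79, [355, 130, 470, 232])]
scene plunger_out [(0.87, [354, 131, 467, 231])]
scene mouth [(0.66, [355, 134, 468, 231])]
top canister_mid [(0.91, [387, 256, 409, 277]), (0.86, [426, 245, 453, 273])]
top solenoid_mid [(0.67, [455, 159, 473, 178])]
top union_mid [(0.69, [456, 194, 469, 205]), (0.37, [455, 157, 476, 186])]
top screwdriver_grip [(0.57, [319, 94, 333, 178])]
top nest [(0.83, [208, 153, 278, 242])]
top rail_face [(0.87, [203, 155, 278, 247])]
top stop_mid [(0.8, [206, 150, 279, 246])]
top plunger_out [(0.55, [207, 154, 275, 245])]
top mouth [(0.63, [206, 151, 280, 244])]
```

```bash
python3 - <<'E'
import cv2,numpy as np
a=cv2.imread("pics/top0.png"); b=cv2.imread("pics/scene0.png")
cv2.imwrite("pics/t_full.png",a)
cv2.imwrite("pics/t_fix.png",cv2.resize(a[140:255,190:295],None,fx=5,fy=5,interpolation=cv2.INTER_CUBIC))
cv2.imwrite("pics/t_tray.png",cv2.resize(a[145:285,360:490],None,fx=4,fy=4,interpolation=cv2.INTER_CUBIC))
cv2.imwrite("pics/s_fix.png",cv2.resize(b[120:240,340:480],None,fx=5,fy=5,interpolation=cv2.INTER_CUBIC))
cv2.imwrite("pics/s_tray.png",cv2.resize(b[180:335,140:290],None,fx=3.8,fy=3.8,interpolation=cv2.INTER_CUBIC))
E
```

```text
(no output)
```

View pics/t_full.png

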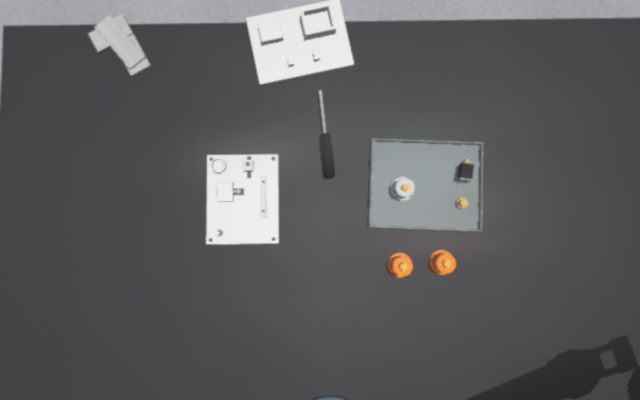

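View pics/t_fix.png

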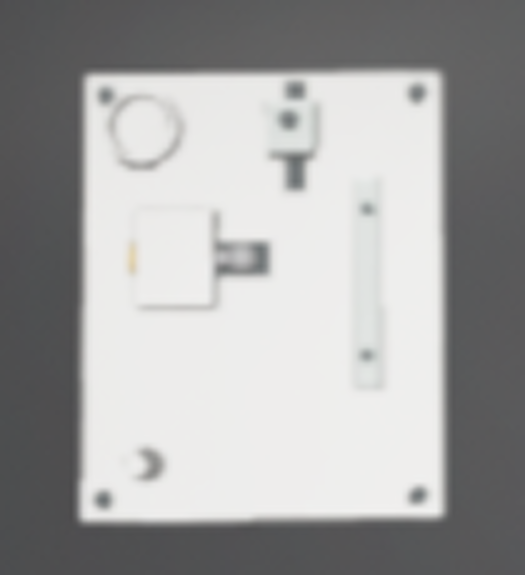

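View pics/t_tray.png

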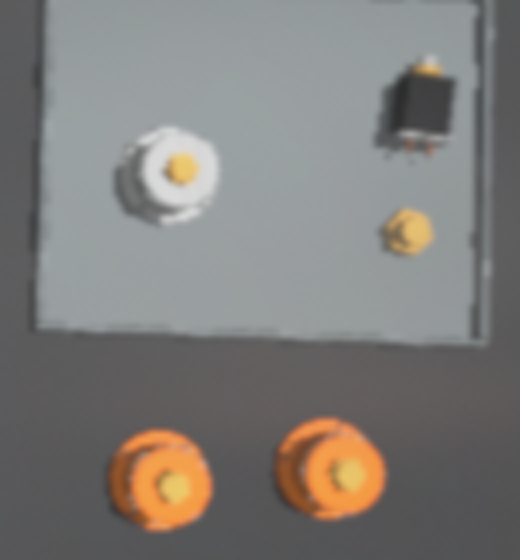

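View pics/s_fix.png

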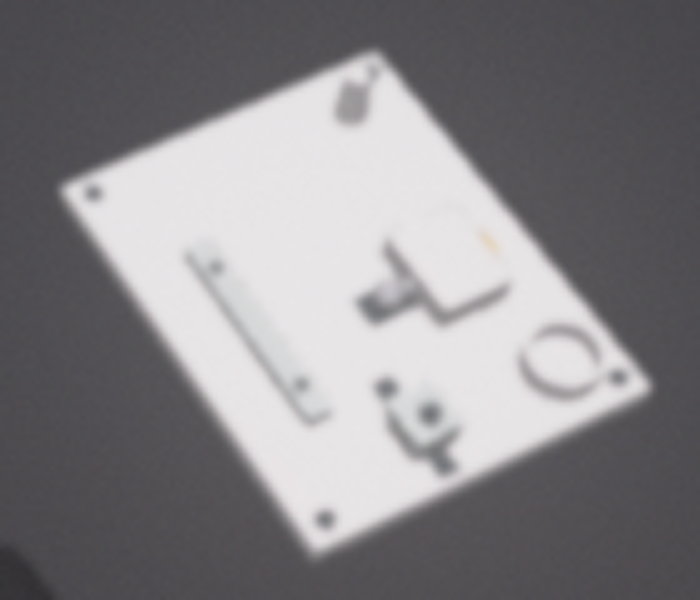

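View pics/s_tray.png

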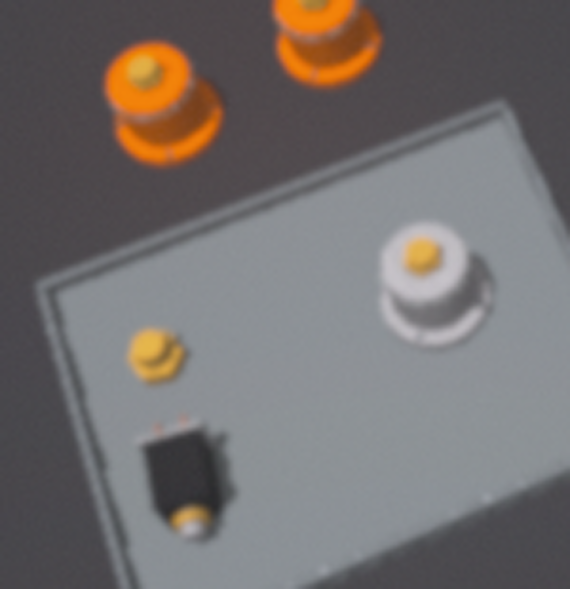

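The canister to take is the steel/white one inside the tray, at top (404,188) and scene (253,255). The two orange ones, at top (401,265) and (443,263), stand outside the tray, so they are the look-alikes and stay put. On the fixture, the rail is on the right, the stop at the top, the plunger on the left and the cone pin at lower left. So nest x points roughly along world +x and y along world +y.

```bash
cat > h.py <<'E'
import cv2,numpy as np
from cell import r
from scipy.optimize import least_squares
def proj(n,X):
    m=r.camera_model(n); X=np.atleast_2d(X); c=X@np.array(m['R']).T+m['t']; p=c@np.array(m['intrinsics']).T; return p[:,:2]/p[:,2:]
def back(n,uv,z):
    m=r.camera_model(n); K=np.array(m['intrinsics']);R=np.array(m['R']);t=np.array(m['t'])
    C=-R.T@t; d=R.T@np.linalg.inv(K)@np.array([uv[0],uv[1],1.0]); return C+d*(z-C[2])/d[2]
def nestT(x,y,th):
    return np.array([[np.cos(th),-np.sin(th),0,x],[np.sin(th),np.cos(th),0,y],[0,0,1,0.012],[0,0,0,1]])
def n2w(P,p):
    p=np.atleast_2d(p)/1000.; T=nestT(*P); return p@T[:3,:3].T+T[:3,3]
E
cat > m1.py <<'E'
from h import *
cors=np.array([[-132,-65,0],[-132,95,0],[68,95,0],[68,-65,0]])
obs={}
for n,roi in (("top",(195,140,290,255)),("scene",(345,115,480,240))):
    im=cv2.imread(f"pics/{n}0.png"); g=cv2.cvtColor(im,cv2.COLOR_BGR2GRAY).astype(np.uint8)
    x0,y0,x1,y1=roi; s=g[y0:y1,x0:x1]; th=(s>150).astype(np.uint8)
    th=cv2.morphologyEx(th,cv2.MORPH_CLOSE,np.ones((9,9)))
    cs,_=cv2.findContours(th,cv2.RETR_EXTERNAL,cv2.CHAIN_APPROX_NONE); c=max(cs,key=cv2.contourArea)
    h=cv2.convexHull(c); e=0.02
    q=cv2.approxPolyDP(h,8,True)[:,0].astype(float)
    pts=c[:,0].astype(float)
    # line fit per side
    L=[]
    for i in range(4):
        a,b=q[i],q[(i+1)%4]; d=(b-a)/np.linalg.norm(b-a); nn=np.array([-d[1],d[0]])
        k=[p for p in pts if abs((p-a)@nn)<2.5 and 5<(p-a)@d<np.linalg.norm(b-a)-5]
        vx,vy,px,py=cv2.fitLine(np.array(k,np.float32),cv2.DIST_HUBER,0,.01,.01).ravel(); L.append(np.cross([px,py,1],[px+vx,py+vy,1]))
    C=[]
    for i in range(4):
        p=np.cross(L[i-1],L[i]); C.append(p[:2]/p[2]+[x0,y0])
    obs[n]=np.array(C); print(n,obs[n].round(1).tolist())
    print([back(n,c,0.012).round(4).tolist() for c in C])
def match(pr,C): 
    return np.array([p-C[np.argmin(np.linalg.norm(C-p,axis=1))] for p in pr])
for use in (("top",),("scene",),("top","scene")):
    f=lambda P:np.concatenate([match(proj(n,n2w(P,cors)),obs[n]).ravel() for n in use])
    s=least_squares(f,[back("top",(243,180),.012)[0],back("top",(250,196),.012)[1],0.0]); print(use,s.x,np.abs(s.fun).max())
np.save("P.npy",s.x)
E
python3 m1.py
python3 - <<'E'
from h import *
for n in("top","scene"):
    r.camera(n)
    for t in("canister_mid","union_mid"):
        for d in r.masks_of(n,t): print(n,t,d['score'],d['extent'],np.argwhere(d['pixels']).mean(0)[::-1])
# brass port centroid
for n,(x0,y0,x1,y1) in (("top",(390,175,418,202)),("scene",(238,232,272,275))):
    im=cv2.imread(f"pics/{n}0.png"); hsv=cv2.cvtColor(im,cv2.COLOR_BGR2HSV)[y0:y1,x0:x1]
    m=(hsv[...,1]>90)&(hsv[...,0]>8)&(hsv[...,0]<35)
    p=np.argwhere(m).mean(0)[::-1]+[x0,y0]; print(n,m.sum(),p,back(n,p,.058))
E
```

```text
top [[278.0, 153.5], [278.0, 242.6], [205.7, 244.0], [207.3, 155.2]]
[[0.6393, 0.1091, 0.012], [0.4402, 0.11, 0.012], [0.439, 0.2701, 0.012], [0.6375, 0.2679, 0.012]]
scene [[414.6, 129.9], [470.1, 197.3], [402.6, 230.5], [351.6, 157.2]]
[[0.4412, 0.2692, 0.012], [0.6408, 0.2691, 0.012], [0.6408, 0.1089, 0.012], [0.441, 0.1093, 0.012]]
('top',) [ 0.57097329  0.1742476  -0.00118702] 0.7073265649548546
('scene',) [ 0.57290212  0.17408717 -0.00109811] 0.11453152834380376
('top', 'scene') [ 0.57191525  0.17427725 -0.00110539] 1.1193727673446006
top canister_mid 0.91 [390.1, 176.4, 415.7, 203.5] [401.17633929 188.56919643]
top canister_mid 0.56 [386.2, 257.4, 410.7, 280.8] [398.89079229 264.03640257]
top union_mid 0.47 [453.3, 195.1, 468.0, 208.3] [460.8125     202.41071429]
scene canister_mid 0.9 [243.0, 238.6, 270.0, 272.4] [253.87175989 255.65893588]
scene canister_mid 0.87 [213.5, 171.9, 245.2, 203.2] [225.37676609 188.07378336]
scene canister_mid 0.75 [168.9, 193.4, 201.5, 225.3] [182.447178   208.46888567]
scene union_mid 0.42 [173.3, 268.2, 187.9, 281.8] [181.38311688 274.45454545]
top 39 [405.         186.84615385] [ 0.55669371 -0.16580848  0.058     ]
scene 65 [250.70769231 247.        ] [ 0.55985097 -0.16626725  0.058     ]
```

Request:
play_rows(
  steps=[
    [0,0,0,0,0,0.1,87],
    [0,0,0,0,0,0.1,87],
    [0,0,0,0,0,0.097,87],
    [0,0,0,0,0,0,87],
  ],
)

```text
time: 1.63
ee_pos: [0.1975, -0.6455, 0.2226]
orientation: [3.141, -0.003, -0.0]
wrist_force: [0.3, -0.1, -0.3]
gripper_width: 1.0
```

```bash
cat >> h.py <<'E'
from scipy.spatial.transform import Rotation as Ro
def delta(tgt):
    o=r.get_obs(); R=Ro.from_rotvec(o['orientation']).as_matrix()
    print('t',o['time'],'pos',o['ee_pos'].round(4),'x',R[:,0].round(4),'z',R[:,2].round(4),'F',o['wrist_force'].round(2),'w',round(o['gripper_width']*87,1))
    print('tool shift mm',(R.T@(np.array(tgt)-o['ee_pos'])*1000).round(1))
E
python3 - <<'E'
from h import *
delta([.558,-.166,.2])
P=np.load("P.npy")
# stop block front edge in top picture
for n,px in(("top",(190+290/5,140+152/5)),("top",(190+267/5,140+129/5)),("top",(190+317/5,140+129/5))):
    for z in(.020,.027):
        w=back(n,px,z); print(z,(w[:2]-np.array([.571,.1742]))*1000)
E
```

```text
t 1.6333 pos [ 0.1975 -0.6455  0.2226] x [ 1.0e+00 -1.7e-03 -2.0e-04] z [-2.e-04 -2.e-04 -1.e+00] F [ 0.31 -0.1  -0.31] w 87.0
tool shift mm [ 359.7 -480.1   22.4]
0.02 [29.86617099  0.89966624]
0.027 [28.98355846 -0.29478637]
0.02 [40.28583665 11.13325086]
0.027 [39.33021692  9.86709486]
0.02 [ 40.0095205  -11.11024106]
0.027 [ 39.05583683 -12.22054416]
```

Request:
play_rows(
  steps=[
    [22.5,-30,0,0,0,0,87],
    [22.5,-30,0,0,0,0,87],
    [22.5,-30,0,0,0,0,87],
    [22.5,-30,0,0,0,0,87],
    [22.5,-30,0,0,0,0,87],
    [22.5,-30,0,0,0,0,87],
    [22.5,-30,0,0,0,0,87],
    [22.5,-30,0,0,0,0,87],
  ],
)

```text
time: 2.3
ee_pos: [0.3784, -0.404, 0.2229]
orientation: [3.141, 0.004, 0.001]
wrist_force: [1.3, -0.9, -1.2]
gripper_width: 1.002
```

Request:
play_rows(
  steps=[
    [22.5,-30,3,0,0,0,87],
    [22.5,-30,3,0,0,0,87],
    [22.5,-30,3,0,0,0,87],
    [22.5,-30,3,0,0,0,87],
    [22.5,-30,3,0,0,0,87],
    [22.5,-30,3,0,0,0,87],
    [22.5,-30,3,0,0,0,87],
    [0,0,0,0,0,0,87],
  ],
)

```text
time: 2.97
ee_pos: [0.5396, -0.1864, 0.2015]
orientation: [-3.137, -0.024, -0.005]
wrist_force: [0.1, 1.3, 0.2]
gripper_width: 1.001
```

```bash
python3 - <<'E'
from h import *
delta([.558,-.166,.12])
a=r.camera("top");b=r.camera("scene")
o=r.get_obs()
for n,im in(("top",a),("scene",b)):
    p=proj(n,[o['ee_pos']])[0]; print(n,p)
    im=im.copy()
    im=im[:,:,::-1].copy(); cv2.circle(im,tuple(int(v) for v in p),1,(0,0,255),-1)
    x,y=int(p[0]),int(p[1]); c=im[max(0,y-80):y+80,max(0,x-80):x+80]; cv2.imwrite(f"pics/{n}1.png",cv2.resize(c,None,fx=3,fy=3,interpolation=cv2.INTER_CUBIC))
E
```

```text
t 2.9667 pos [ 0.5396 -0.1864  0.2015] x [0.9999 0.0151 0.0033] z [ 0.0032  0.0049 -1.    ] F [0.1  1.29 0.24] w 87.1
tool shift mm [ 18.4 -19.7  81.6]
top [434.54518942 191.21118173]
scene [213.60709286 200.63407391]
```

View pics/scene1.png

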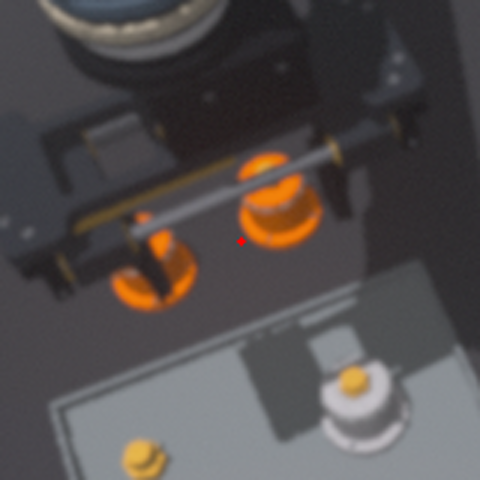

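The TCP projects midway between the fingers, which fits the picture. The canister is at crop (360,400), below and ahead of it.

Request:
play_rows(
  steps=[
    [9.2,-10,20,0,0,0,87],
    [9.2,-10,20,0,0,0,87],
    [0,0,20,0,0,0,87],
    [0,0,20,0,0,0,87],
    [0,0,0,0,0,0,87],
    [0,0,0,0,0,0,87],
  ],
)

```text
time: 3.57
ee_pos: [0.5522, -0.1771, 0.121]
orientation: [3.141, -0.003, -0.004]
wrist_force: [-0.2, -0.3, 0.9]
gripper_width: 1.0
```

```bash
python3 - <<'E'
from h import *
delta([.558,-.166,.017])
a=r.camera("top");b=r.camera("scene")
o=r.get_obs()
for n,im in(("top",a),("scene",b)):
    im=im[:,:,::-1].copy(); p=proj(n,[o['ee_pos']])[0]
    x,y=int(p[0]),int(p[1]); c=im[max(0,y-70):y+70,max(0,x-80):x+80]; cv2.imwrite(f"pics/{n}2.png",cv2.resize(c,None,fx=4,fy=4,interpolation=cv2.INTER_CUBIC))
E
```

```text
t 3.5667 pos [ 0.5522 -0.1771  0.121 ] x [ 1.     -0.0016 -0.0023] z [-2.3e-03 -2.0e-04 -1.0e+00] F [-0.24 -0.35  0.87] w 87.0
tool shift mm [  6.  -11.1 104. ]
```

View pics/scene2.png

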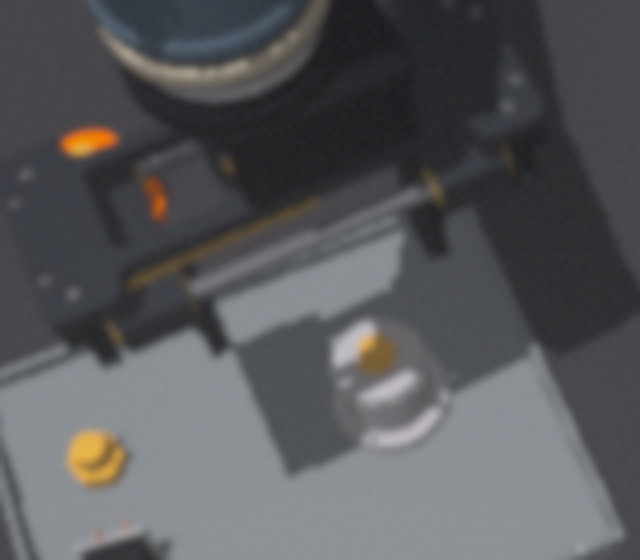

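Request:
play_rows(
  steps=[
    [6,-11,0,0,0,0,87],
    [0,0,25,0,0,0,87],
    [0,0,25,0,0,0,87],
    [0,0,0,0,0,0,87],
    [0,0,0,0,0,0,87],
  ],
)

```text
time: 4.08
ee_pos: [0.5595, -0.1639, 0.0717]
orientation: [-3.141, -0.001, 0.001]
wrist_force: [0.3, 0.4, 0.2]
gripper_width: 0.997
```

```bash
python3 - <<'E'
from h import *
delta([.558,-.166,.017])
E
```

```text
t 4.0833 pos [ 0.5595 -0.1639  0.0717] x [ 1.e+00  5.e-04 -8.e-04] z [-8.e-04  4.e-04 -1.e+00] F [0.3  0.42 0.24] w 86.7
tool shift mm [-1.4  2.1 54.7]
```

Request:
play_rows(
  steps=[
    [-1,2,20,0,0,0,87],
    [0,0,20,0,0,0,87],
    [0,0,14,0,0,0,87],
    [0,0,0,0,0,0,87],
    [0,0,0,0,0,0,87],
  ],
)

```text
time: 4.5
ee_pos: [0.5596, -0.1666, 0.0189]
orientation: [3.141, -0.0, 0.003]
wrist_force: [0.4, 0.7, 1.0]
gripper_width: 1.0
```

```bash
python3 - <<'E'
from h import *
delta([.558,-.166,.017])
b=r.camera("scene")
im=b[:,:,::-1].copy()
c=im[190:310,190:320]; cv2.imwrite("pics/scene3.png",cv2.resize(c,None,fx=5,fy=5,interpolation=cv2.INTER_CUBIC))
E
```

```text
t 4.5 pos [ 0.5596 -0.1666  0.0189] x [ 1.0e+00 -1.0e-04  1.8e-03] z [ 1.8e-03 -4.0e-04 -1.0e+00] F [0.37 0.75 1.04] w 87.0
tool shift mm [-1.6 -0.6  1.9]
```

View pics/scene3.png

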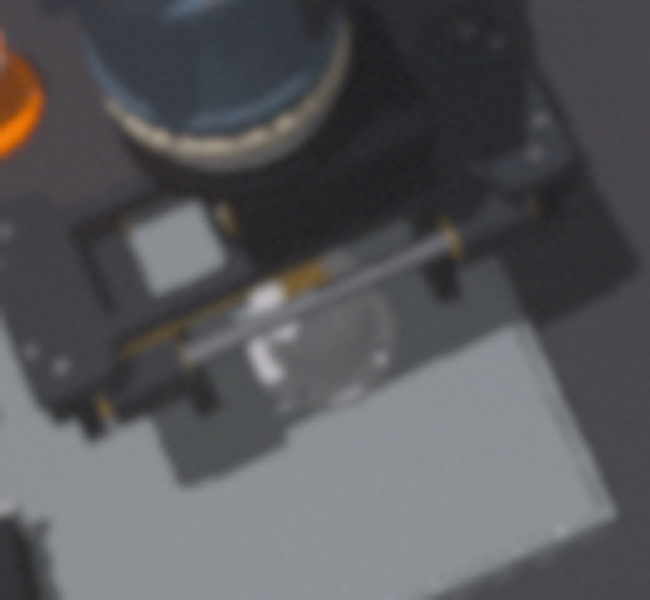

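The canister stands between the open fingers (crop about (330,340)). I'll close on it.

Request:
play_rows(
  steps=[
    [-1,0,1,0,0,0,60],
    [0,0,0,0,0,0,50],
    [0,0,0,0,0,0,36],
    [0,0,0,0,0,0,36],
    [0,0,0,0,0,0,36],
    [0,0,0,0,0,0,36],
    [0,0,0,0,0,0,36],
    [0,0,0,0,0,0,36],
  ],
  grip_force=25,
)

```text
time: 5.22
ee_pos: [0.5574, -0.1665, 0.0166]
orientation: [-3.142, 0.0, -0.0]
wrist_force: [-0.6, 3.1, 0.4]
gripper_width: 0.483
```

Request:
play_rows(
  steps=[
    [0,0,-5,0,0,0,36],
    [0,0,-15,0,0,0,36],
    [0,0,-20,0,0,0,36],
    [0,0,-25,0,0,0,36],
    [0,0,-15,0,0,0,36],
    [0,0,0,0,0,0,36],
    [0,0,0,0,0,0,36],
  ],
)

```text
time: 5.8
ee_pos: [0.5575, -0.1667, 0.0969]
orientation: [3.141, -0.001, 0.001]
wrist_force: [-0.7, 0.3, -2.8]
gripper_width: 0.474
```

```bash
python3 - <<'E'
from h import *
delta([.510,.178,.095])
b=r.camera("scene")
im=b[:,:,::-1].copy()
c=im[150:300,190:350]; cv2.imwrite("pics/scene4.png",cv2.resize(c,None,fx=4,fy=4,interpolation=cv2.INTER_CUBIC))
E
```

```text
t 5.8 pos [ 0.5575 -0.1667  0.0969] x [ 1.e+00 -3.e-04  9.e-04] z [ 9.e-04 -4.e-04 -1.e+00] F [-0.65  0.35 -2.77] w 41.3
tool shift mm [ -47.6 -344.6    1.7]
```

View pics/scene4.png

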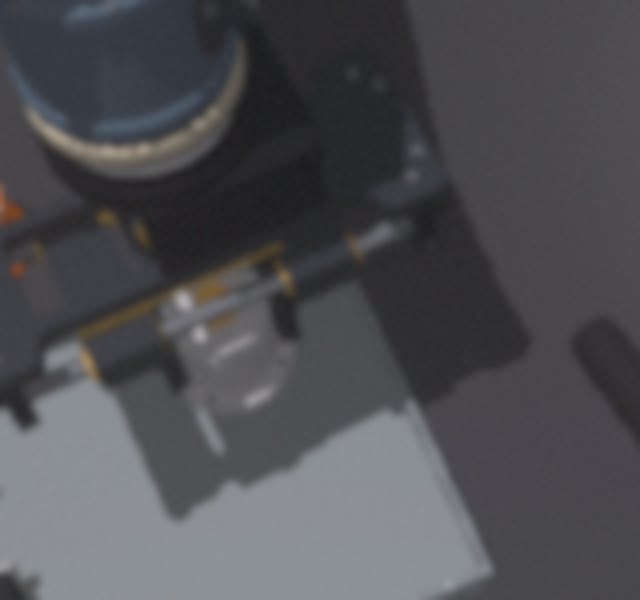

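The canister is held upright, with the wrist reading 2.8 N down. Carrying it over.

Request:
play_rows(
  steps=[
    [-2,-12,0,0,0,0,36],
    [-3.4,-24,0,0,0,0,36],
    [-3.4,-26,0,0,0,0,36],
    [-3.4,-26,0,0,0,0,36],
    [-3.4,-26,0,0,0,0,36],
    [-3.4,-26,0,0,0,0,36],
    [-3.4,-26,0,0,0,0,36],
    [-3.4,-26,0,0,0,0,36],
  ],
)

```text
time: 6.52
ee_pos: [0.5297, 0.0276, 0.0951]
orientation: [-3.141, -0.001, 0.005]
wrist_force: [0.5, 0.2, -2.5]
gripper_width: 0.477
```

Request:
play_rows(
  steps=[
    [-3.4,-26,0,0,0,0,36],
    [-3.4,-26,0,0,0,0,36],
    [-3.4,-26,0,0,0,0,36],
    [-3.4,-26,0,0,0,0,36],
    [-3.4,-26,0,0,0,0,36],
    [-3,-12,0,0,0,0,36],
    [0,0,0,0,0,0,36],
    [0,0,0,0,0,0,36],
  ],
)

```text
time: 7.18
ee_pos: [0.5106, 0.1673, 0.0956]
orientation: [3.14, 0.002, -0.003]
wrist_force: [0.1, -1.6, -2.2]
gripper_width: 0.477
```

```bash
python3 - <<'E'
from h import *
delta([.510,.178,.0255])
b=r.camera("scene");a=r.camera("top")
cv2.imwrite("pics/scene5.png",cv2.resize(b[90:260,310:510,::-1],None,fx=4,fy=4,interpolation=cv2.INTER_CUBIC)[:600])
cv2.imwrite("pics/top5.png",cv2.resize(a[130:280,180:330,::-1],None,fx=4,fy=4,interpolation=cv2.INTER_CUBIC))
E
```

```text
t 7.1833 pos [0.5106 0.1673 0.0956] x [ 1.      0.0015 -0.002 ] z [-0.002  -0.0013 -1.    ] F [ 0.1  -1.62 -2.21] w 41.5
tool shift mm [ -0.5 -10.8  70.1]
```

View pics/scene5.png

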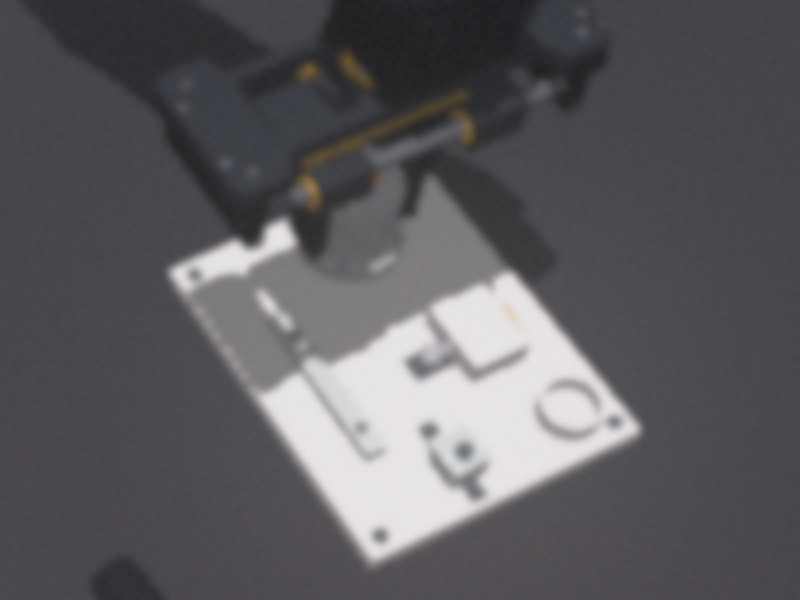

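Request:
play_rows(
  steps=[
    [-0.5,-10.5,0,0,0,0,36],
    [0,0,20,0,0,0,36],
    [0,0,20,0,0,0,36],
    [0,0,18,0,0,0,36],
    [0,0,3,0,0,0,36],
    [0,0,0,0,0,0,36],
    [0,0,0,0,0,0,36],
  ],
)

```text
time: 7.87
ee_pos: [0.5119, 0.178, 0.0361]
orientation: [-3.141, 0.002, -0.001]
wrist_force: [-0.5, -0.2, -3.5]
gripper_width: 0.475
```

```bash
python3 - <<'E'
from h import *
delta([.510,.178,.0246])
E
```

```text
t 7.8667 pos [0.5119 0.178  0.0361] x [ 1.e+00 -1.e-03  9.e-04] z [ 9.e-04  3.e-04 -1.e+00] F [-0.51 -0.17 -3.49] w 41.3
tool shift mm [-1.9 -0.  11.5]
```

Request:
play_rows(
  steps=[
    [-1,0,4,0,0,0,36],
    [0,0,3,0,0,0,36],
    [0,0,2,0,0,0,36],
    [0,0,1,0,0,0,36],
    [0,0,0.5,0,0,0,36],
    [0,0,0,0,0,0,36],
  ],
)

```text
time: 8.37
ee_pos: [0.5103, 0.1779, 0.0251]
orientation: [3.142, -0.0, 0.0]
wrist_force: [0.9, 0.5, -3.4]
gripper_width: 0.478
```

Request:
play_rows(
  steps=[
    [0,0,0.5,0,0,0,36],
    [0,0,0,0,0,0,36],
  ],
)

```text
time: 8.53
ee_pos: [0.5103, 0.178, 0.0246]
orientation: [-3.142, 0.0, -0.0]
wrist_force: [-0.0, -0.0, -2.6]
gripper_width: 0.477
```

Request:
play_rows(
  steps=[
    [0,0,0.5,0,0,0,36],
    [0,0,0,0,0,0,36],
  ],
)

```text
time: 8.7
ee_pos: [0.5103, 0.178, 0.0245]
orientation: [3.141, -0.0, 0.0]
wrist_force: [-1.5, 0.0, 2.3]
gripper_width: 0.477
```

Wrist fz went from −3 to +2.3, so the canister is on the plate. I'll hold briefly, then release.

Request:
play_rows(
  steps=[
    [0,0,0,0,0,0,36],
    [0,0,0,0,0,0,36],
    [0,0,0,0,0,0,36],
    [0,0,0,0,0,0,44],
    [0,0,0,0,0,0,50],
    [0,0,0,0,0,0,60],
    [0,0,0,0,0,0,60],
    [0,0,0,0,0,0,60],
  ],
)

```text
time: 9.37
ee_pos: [0.5103, 0.178, 0.0239]
orientation: [-3.142, 0.0, -0.0]
wrist_force: [0.4, -0.6, -0.9]
gripper_width: 0.662
```

Request:
play_rows(
  steps=[
    [0,0,-10,0,0,0,60],
    [0,0,-20,0,0,0,60],
    [0,0,-20,0,0,0,60],
    [0,0,-20,0,0,0,60],
    [-20,0,-5,0,0,0,60],
    [-25,0,0,0,0,0,40],
    [0,0,0,0,0,0,20],
    [0,0,0,0,0,0,0],
  ],
)

```text
time: 10.03
ee_pos: [0.4645, 0.178, 0.0998]
orientation: [3.141, 0.002, 0.001]
wrist_force: [-0.2, -1.3, 0.2]
gripper_width: 0.541
```

```bash
python3 - <<'E'
from h import *
P=np.load("P.npy")
delta(n2w(P,[-62-27-22,2,5])[0])
for n in("scene","top"):
    im=r.camera(n)
    d=r.masks_of(n,"canister_mid"); print(n,[(q['score'],q['extent']) for q in d][:3])
    x,y=(310,90) if n=="scene" else (180,120)
    cv2.imwrite(f"pics/{n}6.png",cv2.resize(im[y:y+150,x:x+190,::-1],None,fx=4,fy=4,interpolation=cv2.INTER_CUBIC))
E
```

```text
t 10.0333 pos [0.4645 0.178  0.0998] x [1.e+00 1.e-03 8.e-04] z [ 8.e-04 -1.e-04 -1.e+00] F [-0.2  -1.28  0.24] w 47.1
tool shift mm [-3.7  1.6 82.8]
scene [(0.87, [210.5, 172.6, 245.7, 203.6]), (0.86, [382.8, 148.7, 413.0, 178.5]), (0.59, [168.0, 190.5, 199.2, 221.8])]
top [(0.76, [234.5, 198.7, 262.3, 218.9]), (0.62, [384.5, 258.0, 409.7, 278.0]), (0.57, [429.0, 247.2, 455.2, 273.9])]
```

View pics/scene6.png

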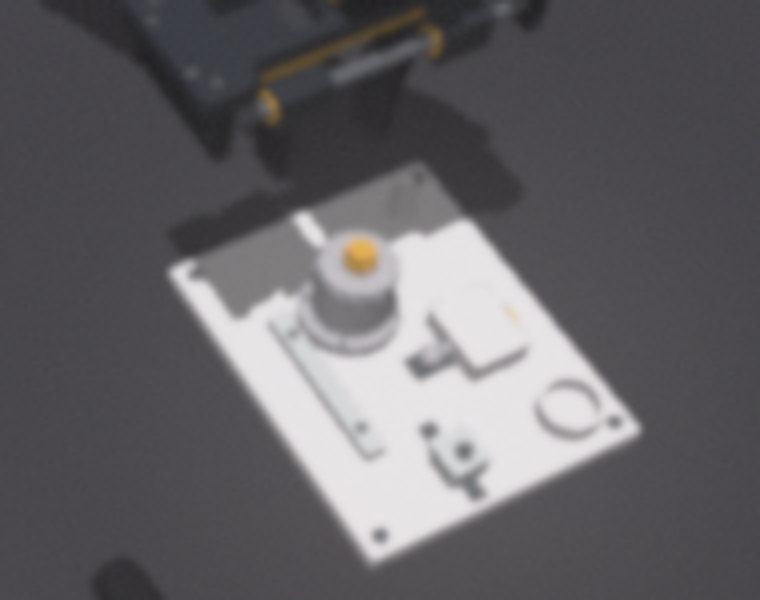

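View pics/top6.png

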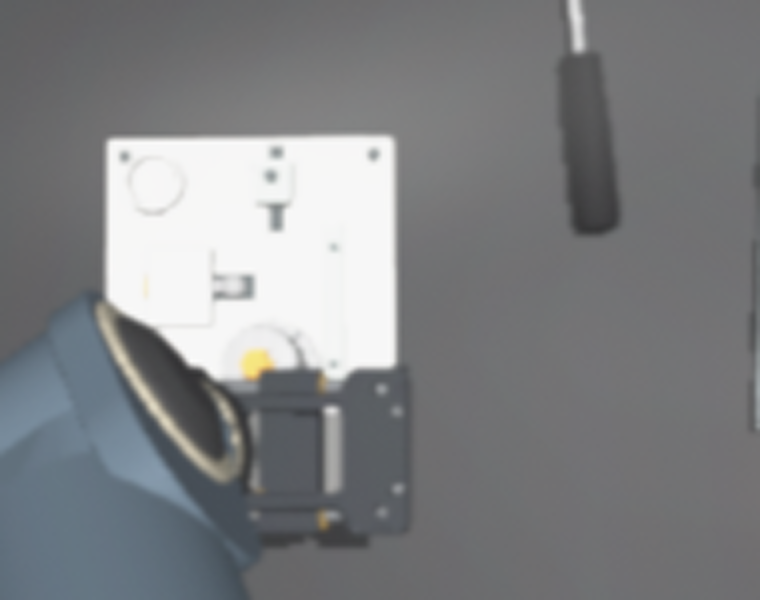

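The canister stands upright at the mouth, beside the rail (scene crop (350,300)). Next I shut the fingers and come down low behind the flange.

Request:
play_rows(
  steps=[
    [-2.5,1.5,20,0,0,0,0],
    [0,0,20,0,0,0,0],
    [0,0,20,0,0,0,0],
    [0,0,10,0,0,0,0],
    [0,0,0,0,0,0,0],
    [0,0,0,0,0,0,0],
    [0,0,0,0,0,0,0],
    [0,0,0,0,0,0,0],
  ],
)

```text
time: 10.9
ee_pos: [0.4637, 0.1769, 0.0301]
orientation: [-3.141, 0.0, -0.003]
wrist_force: [-0.7, -0.4, -0.4]
gripper_width: 0.009
```

```bash
python3 - <<'E'
from h import *
delta([.462,.176,.0165])
im=r.camera("scene"); cv2.imwrite("pics/scene7.png",cv2.resize(im[90:240,310:500,::-1],None,fx=4,fy=4,interpolation=cv2.INTER_CUBIC))
E
```

```text
t 10.9 pos [0.4637 0.1769 0.0301] x [ 1.0e+00 -3.0e-04  2.1e-03] z [ 2.1e-03  8.0e-04 -1.0e+00] F [-0.74 -0.39 -0.36] w 0.8
tool shift mm [-1.7  0.9 13.6]
```

View pics/scene7.png

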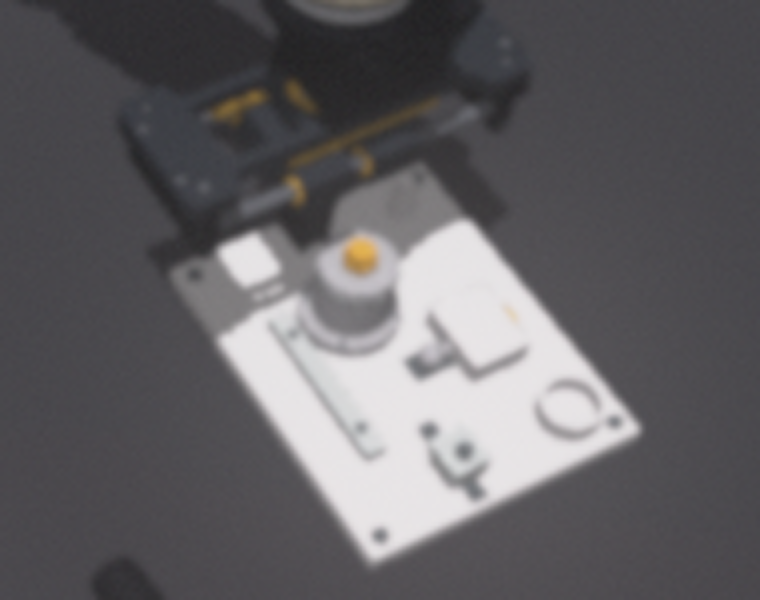

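Request:
play_rows(
  steps=[
    [-2,1,8,0,0,0,0],
    [0,0,4,0,0,0,0],
    [0,0,1,0,0,0,0],
    [0,0,0,0,0,0,0],
    [0,0,0,0,0,0,0],
  ],
)

```text
time: 11.37
ee_pos: [0.4606, 0.1754, 0.0159]
orientation: [3.141, -0.0, -0.0]
wrist_force: [1.6, -0.2, 0.1]
gripper_width: 0.007
```

```bash
python3 - <<'E'
from h import *
delta([.4735,.176,.0165])
E
```

```text
t 11.3667 pos [0.4606 0.1754 0.0159] x [ 1.e+00 -1.e-04 -2.e-04] z [-2.e-04 -2.e-04 -1.e+00] F [ 1.65 -0.23  0.11] w 0.6
tool shift mm [12.9 -0.6 -0.6]
```

Request:
play_rows(
  steps=[
    [4,0,0,0,0,0,0],
    [4,0,0,0,0,0,0],
    [3,0,0,0,0,0,0],
    [2,0,0,0,0,0,0],
    [2,0,0,0,0,0,0],
    [2,0,0,0,0,0,0],
    [2,0,0,0,0,0,0],
    [2,0,0,0,0,0,0],
  ],
)

```text
time: 12.03
ee_pos: [0.4817, 0.1754, 0.016]
orientation: [3.141, -0.0, -0.0]
wrist_force: [-1.2, -0.9, 0.8]
gripper_width: 0.007
```

Request:
play_rows(
  steps=[
    [2,0,0,0,0,0,0],
    [2,0,0,0,0,0,0],
    [2,0,0,0,0,0,0],
    [2,0,0,0,0,0,0],
    [0,0,0,0,0,0,0],
  ],
)

```text
time: 12.45
ee_pos: [0.4903, 0.1754, 0.0161]
orientation: [-3.141, 0.001, -0.001]
wrist_force: [-0.5, 0.0, -0.1]
gripper_width: 0.006
```

```bash
python3 - <<'E'
from h import *
delta([.4935,.176,.0165])
im=r.camera("scene"); cv2.imwrite("pics/scene8.png",cv2.resize(im[90:240,310:500,::-1],None,fx=4,fy=4,interpolation=cv2.INTER_CUBIC))
E
```

```text
t 12.45 pos [0.4903 0.1754 0.0161] x [ 1.e+00 -5.e-04  6.e-04] z [ 6.e-04  1.e-04 -1.e+00] F [-0.51  0.02 -0.14] w 0.5
tool shift mm [ 3.2 -0.6 -0.4]
```

View pics/scene8.png

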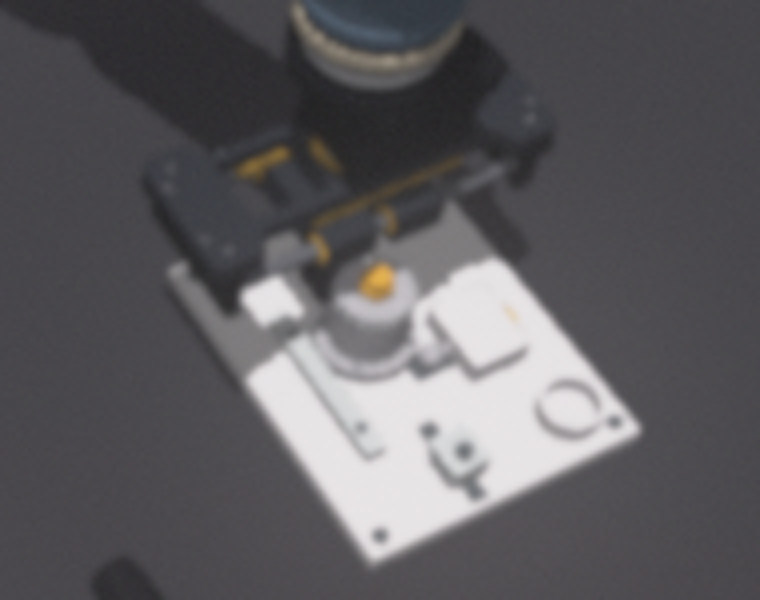

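Request:
play_rows(
  steps=[
    [1.5,0,0,0,0,0,0],
    [1.5,0,0,0,0,0,0],
    [1.5,0,0,0,0,0,0],
    [1.5,0,0,0,0,0,0],
  ],
)

```text
time: 12.83
ee_pos: [0.4939, 0.175, 0.0157]
orientation: [3.14, -0.0, -0.006]
wrist_force: [-6.6, -0.5, 4.5]
gripper_width: 0.011
```

Request:
play_rows(
  steps=[
    [1,0,0,0,0,0,0],
    [1,0,0,0,0,0,0],
    [1,0,0,0,0,0,0],
    [1,0,0,0,0,0,0],
  ],
)

```text
time: 13.17
ee_pos: [0.4966, 0.175, 0.0156]
orientation: [3.139, 0.001, -0.01]
wrist_force: [-7.5, -1.1, 6.1]
gripper_width: 0.002
```

Request:
play_rows(
  steps=[
    [1,0,0,0,0,0,0],
    [1,0,0,0,0,0,0],
    [1,0,0,0,0,0,0],
    [1,0,0,0,0,0,0],
  ],
)

```text
time: 13.5
ee_pos: [0.5003, 0.175, 0.0156]
orientation: [3.139, 0.001, -0.01]
wrist_force: [-8.3, -0.9, 5.4]
gripper_width: 0.008
```

Request:
play_rows(
  steps=[
    [1,0,0,0,0,0,0],
    [1,0,0,0,0,0,0],
    [1,0,0,0,0,0,0],
    [1,0,0,0,0,0,0],
  ],
)

```text
time: 13.83
ee_pos: [0.5044, 0.1751, 0.0156]
orientation: [3.139, 0.001, -0.01]
wrist_force: [-7.8, -0.5, 6.3]
gripper_width: 0.008
```

Request:
play_rows(
  steps=[
    [1,0,0,0,0,0,0],
    [1,0,0,0,0,0,0],
    [1,0,0,0,0,0,0],
    [1,0,0,0,0,0,0],
  ],
)

```text
time: 14.17
ee_pos: [0.5087, 0.1752, 0.0156]
orientation: [3.14, 0.001, -0.009]
wrist_force: [-7.2, -1.3, 5.0]
gripper_width: 0.01
```

Request:
play_rows(
  steps=[
    [1,0,0,0,0,0,0],
    [1,0,0,0,0,0,0],
    [1,0,0,0,0,0,0],
    [1,0,0,0,0,0,0],
  ],
)

```text
time: 14.5
ee_pos: [0.5131, 0.1753, 0.0156]
orientation: [3.14, 0.001, -0.008]
wrist_force: [-5.7, 0.3, 4.1]
gripper_width: 0.007
```

```bash
python3 - <<'E'
from h import *
delta([.53,.1743,.0165])
im=r.camera("scene"); cv2.imwrite("pics/scene9.png",cv2.resize(im[90:240,310:500,::-1],None,fx=4,fy=4,interpolation=cv2.INTER_CUBIC))
E
```

```text
t 14.5 pos [0.5131 0.1753 0.0156] x [ 1.e+00  5.e-04 -5.e-03] z [-0.005  -0.0016 -1.    ] F [-5.73  0.29  4.13] w 0.6
tool shift mm [16.9  1.  -0.9]
```

View pics/scene9.png

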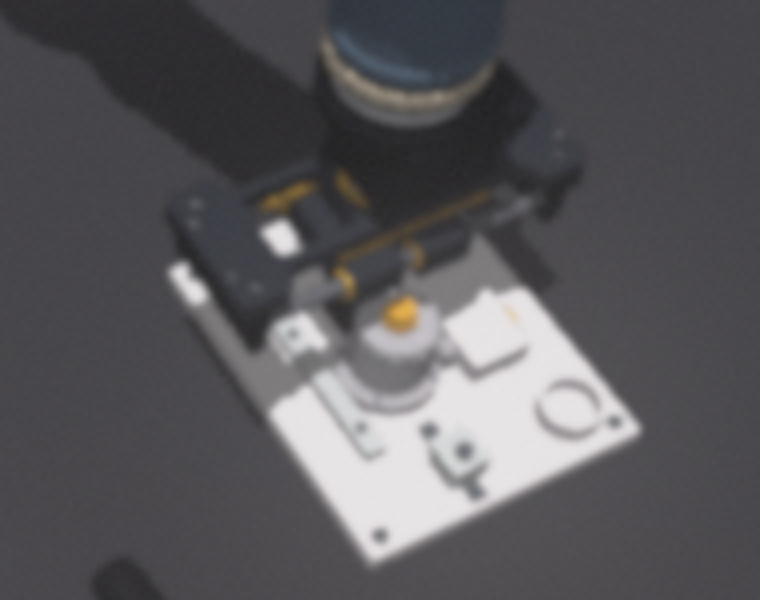

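The canister is upright against the rail and sliding past the ball (crop (393,350)), and the force is falling. I'll continue slowly.

Request:
play_rows(
  steps=[
    [1,0,0,0,0,0,0],
    [1,0,0,0,0,0,0],
    [1,0,0,0,0,0,0],
    [1,0,0,0,0,0,0],
  ],
)

```text
time: 14.88
ee_pos: [0.5175, 0.1754, 0.0157]
orientation: [3.14, 0.001, -0.006]
wrist_force: [-5.0, 0.5, 3.6]
gripper_width: 0.004
```

Request:
play_rows(
  steps=[
    [0.8,0,0,0,0,0,0],
    [0.8,0,0,0,0,0,0],
    [0.8,0,0,0,0,0,0],
  ],
)

```text
time: 15.13
ee_pos: [0.5203, 0.1754, 0.0157]
orientation: [3.141, 0.001, -0.005]
wrist_force: [-4.4, -0.3, 3.1]
gripper_width: 0.006
```

Request:
play_rows(
  steps=[
    [0.6,0,0,0,0,0,0],
    [0.6,0,0,0,0,0,0],
    [0.6,0,0,0,0,0,0],
  ],
)

```text
time: 15.38
ee_pos: [0.5237, 0.1754, 0.0158]
orientation: [3.141, 0.0, -0.001]
wrist_force: [-2.7, 0.2, -0.1]
gripper_width: 0.004
```

Request:
play_rows(
  steps=[
    [0.6,0,0,0,0,0,0],
    [0.6,0,0,0,0,0,0],
    [0.6,0,0,0,0,0,0],
  ],
)

```text
time: 15.63
ee_pos: [0.526, 0.1754, 0.0159]
orientation: [-3.142, 0.001, -0.0]
wrist_force: [-2.8, -0.2, -2.3]
gripper_width: 0.004
```

Request:
play_rows(
  steps=[
    [0.5,0,0,0,0,0,0],
    [0.5,0,0,0,0,0,0],
    [0.5,0,0,0,0,0,0],
  ],
)

```text
time: 15.88
ee_pos: [0.5275, 0.1754, 0.016]
orientation: [-3.142, 0.0, -0.001]
wrist_force: [-1.4, 0.0, -0.7]
gripper_width: 0.005
```

Request:
play_rows(
  steps=[
    [0.5,0,0,0,0,0,0],
    [0.5,0,0,0,0,0,0],
    [0.5,0,0,0,0,0,0],
  ],
)

```text
time: 16.13
ee_pos: [0.529, 0.1754, 0.0161]
orientation: [-3.142, 0.0, -0.001]
wrist_force: [-1.8, 0.4, -1.6]
gripper_width: 0.005
```

Request:
play_rows(
  steps=[
    [0.5,0,0,0,0,0,0],
    [0.5,0,0,0,0,0,0],
    [0.5,0,0,0,0,0,0],
  ],
)

```text
time: 16.38
ee_pos: [0.5305, 0.1754, 0.0161]
orientation: [-3.142, 0.0, -0.001]
wrist_force: [-1.9, 0.8, -1.5]
gripper_width: 0.007
```

Request:
play_rows(
  steps=[
    [0.5,0,0,0,0,0,0],
    [0.5,0,0,0,0,0,0],
    [0.5,0,0,0,0,0,0],
  ],
)

```text
time: 16.63
ee_pos: [0.532, 0.1754, 0.0161]
orientation: [-3.142, 0.0, -0.001]
wrist_force: [-1.1, 1.0, -0.8]
gripper_width: 0.007
```

```bash
python3 - <<'E'
from h import *
delta([.53,.1743,.0165])
for i in range(1):
  im=r.camera("scene"); cv2.imwrite("pics/scene10.png",cv2.resize(im[130:230,350:480,::-1],None,fx=6,fy=6,interpolation=cv2.INTER_CUBIC))
  o=r.get_obs(); print(o['wrist_force'])
E
```

```text
t 16.6333 pos [0.532  0.1754 0.0161] x [ 1.e+00 -3.e-04  5.e-04] z [ 5.e-04  0.e+00 -1.e+00] F [-1.13  1.04 -0.77] w 0.6
tool shift mm [-2.   1.1 -0.4]
[-2.01412515  1.12321458 -0.62951532]
```

View pics/scene10.png

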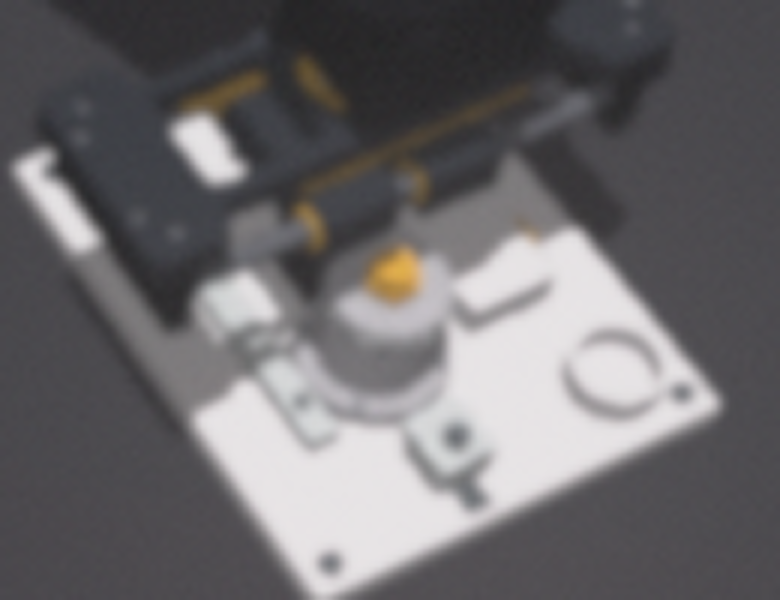

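The flange is close to the stop (crop (410,415)). I'll feel forward in smaller steps.

Request:
play_rows(
  steps=[
    [0.5,0,0,0,0,0,0],
    [0.5,0,0,0,0,0,0],
  ],
)

```text
time: 16.85
ee_pos: [0.5329, 0.1755, 0.0161]
orientation: [-3.142, 0.0, -0.001]
wrist_force: [-0.8, -0.4, -1.7]
gripper_width: 0.005
```

Request:
play_rows(
  steps=[
    [0.5,0,0,0,0,0,0],
    [0.5,0,0,0,0,0,0],
  ],
)

```text
time: 17.02
ee_pos: [0.5339, 0.1754, 0.0161]
orientation: [-3.142, 0.0, -0.0]
wrist_force: [-0.9, 1.6, -1.5]
gripper_width: 0.003
```

Request:
play_rows(
  steps=[
    [0.5,0,0,0,0,0,0],
    [0.5,0,0,0,0,0,0],
  ],
)

```text
time: 17.18
ee_pos: [0.5349, 0.1755, 0.0161]
orientation: [-3.142, 0.0, -0.001]
wrist_force: [-0.9, 0.6, -0.6]
gripper_width: 0.003
```

Request:
play_rows(
  steps=[
    [0.5,0,0,0,0,0,0],
    [0.5,0,0,0,0,0,0],
  ],
)

```text
time: 17.35
ee_pos: [0.5359, 0.1754, 0.0161]
orientation: [-3.142, 0.0, -0.0]
wrist_force: [-0.9, 1.0, -1.4]
gripper_width: 0.007
```

Request:
play_rows(
  steps=[
    [0.5,0,0,0,0,0,0],
    [0.5,0,0,0,0,0,0],
  ],
)

```text
time: 17.52
ee_pos: [0.5369, 0.1755, 0.0161]
orientation: [-3.142, 0.0, -0.0]
wrist_force: [-1.2, -0.6, -1.2]
gripper_width: 0.004
```

Request:
play_rows(
  steps=[
    [0.5,0,0,0,0,0,0],
    [0.5,0,0,0,0,0,0],
  ],
)

```text
time: 17.68
ee_pos: [0.5379, 0.1754, 0.0161]
orientation: [-3.142, 0.0, -0.001]
wrist_force: [-1.0, 0.2, -0.3]
gripper_width: 0.0
```

Request:
play_rows(
  steps=[
    [0.5,0,0,0,0,0,0],
    [0.5,0,0,0,0,0,0],
  ],
)

```text
time: 17.85
ee_pos: [0.5389, 0.1754, 0.0161]
orientation: [3.142, -0.0, 0.0]
wrist_force: [-0.3, 1.0, -0.4]
gripper_width: 0.003
```

Request:
play_rows(
  steps=[
    [0.5,0,0,0,0,0,0],
    [0.5,0,0,0,0,0,0],
  ],
)

```text
time: 18.02
ee_pos: [0.5399, 0.1754, 0.0161]
orientation: [3.142, -0.0, 0.0]
wrist_force: [-0.9, 0.4, -0.3]
gripper_width: 0.004
```

Request:
play_rows(
  steps=[
    [0.5,0,0,0,0,0,0],
    [0.5,0,0,0,0,0,0],
  ],
)

```text
time: 18.18
ee_pos: [0.5403, 0.1755, 0.016]
orientation: [3.141, -0.0, -0.001]
wrist_force: [-2.3, 1.4, 0.9]
gripper_width: 0.006
```

```bash
python3 - <<'E'
from h import *
delta([.53,.1743,.0165])
im=r.camera("scene"); cv2.imwrite("pics/scene11.png",cv2.resize(im[130:230,350:480,::-1],None,fx=6,fy=6,interpolation=cv2.INTER_CUBIC))
E
```

```text
t 18.1833 pos [0.5403 0.1755 0.016 ] x [ 1.e+00 -2.e-04 -9.e-04] z [-9.e-04 -3.e-04 -1.e+00] F [-2.28  1.37  0.92] w 0.5
tool shift mm [-10.3   1.2  -0.5]
```

View pics/scene11.png

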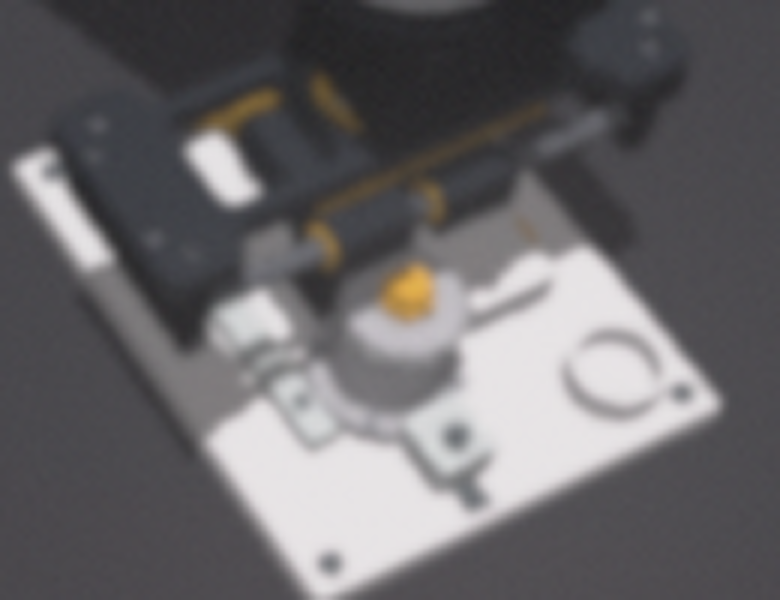

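On the last call the tool advanced 0.4 mm of the 1.0 mm commanded and the force rose, so this is the stop. A little more to seat it.

Request:
play_rows(
  steps=[
    [0.5,0,0,0,0,0,0],
    [0,0,0,0,0,0,0],
  ],
)

```text
time: 18.4
ee_pos: [0.5403, 0.1754, 0.0159]
orientation: [3.141, 0.0, -0.003]
wrist_force: [-4.5, -0.1, 1.5]
gripper_width: 0.005
```

Request:
play_rows(
  steps=[
    [0.5,0,0,0,0,0,0],
    [0,0,0,0,0,0,0],
  ],
)

```text
time: 18.57
ee_pos: [0.5405, 0.1754, 0.0159]
orientation: [3.141, 0.0, -0.004]
wrist_force: [-5.3, -0.2, 1.8]
gripper_width: 0.007
```

Request:
play_rows(
  steps=[
    [0.5,0,0,0,0,0,0],
    [0,0,0,0,0,0,0],
  ],
)

```text
time: 18.73
ee_pos: [0.5405, 0.1754, 0.0158]
orientation: [3.141, 0.0, -0.005]
wrist_force: [-5.8, 0.9, 2.9]
gripper_width: 0.007
```

Request:
play_rows(
  steps=[
    [-0.5,0,0,0,0,0,0],
    [-0.5,0,0,0,0,0,0],
    [-0.5,0,0,0,0,0,0],
    [-0.5,0,0,0,0,0,0],
    [-0.5,0,0,0,0,0,0],
    [-0.5,0,0,0,0,0,0],
    [-2,0,0,0,0,0,0],
    [-4,0,0,0,0,0,0],
  ],
)

```text
time: 19.4
ee_pos: [0.5349, 0.1754, 0.0165]
orientation: [-3.141, 0.002, -0.005]
wrist_force: [1.1, 0.6, 0.4]
gripper_width: 0.004
```

Request:
play_rows(
  steps=[
    [-10,0,0,0,0,0,0],
    [-15,0,0,0,0,0,0],
    [-15,0,0,0,0,0,0],
    [-10,0,-20,0,0,0,0],
    [0,0,-30,0,0,0,0],
    [0,0,-40,0,0,0,0],
    [0,0,-40,0,0,0,0],
    [0,0,-30,0,0,0,0],
  ],
)

```text
time: 20.07
ee_pos: [0.4834, 0.1759, 0.1793]
orientation: [-3.141, -0.0, -0.006]
wrist_force: [1.9, 0.2, -0.9]
gripper_width: 0.006
```

```bash
python3 - <<'E'
from h import *
delta([.53,.1743,.0165])
for n,(x,y) in(("scene",(350,125)),("top",(190,130))):
    im=r.camera(n); cv2.imwrite(f"pics/{n}12.png",cv2.resize(im[y:y+115,x:x+130,::-1],None,fx=5,fy=5,interpolation=cv2.INTER_CUBIC))
E
```

```text
t 20.0667 pos [0.4834 0.1759 0.1793] x [1.0e+00 2.0e-04 3.7e-03] z [ 0.0037  0.001  -1.    ] F [ 1.9   0.2  -0.93] w 0.5
tool shift mm [ 46.    1.7 162.9]
```

View pics/scene12.png

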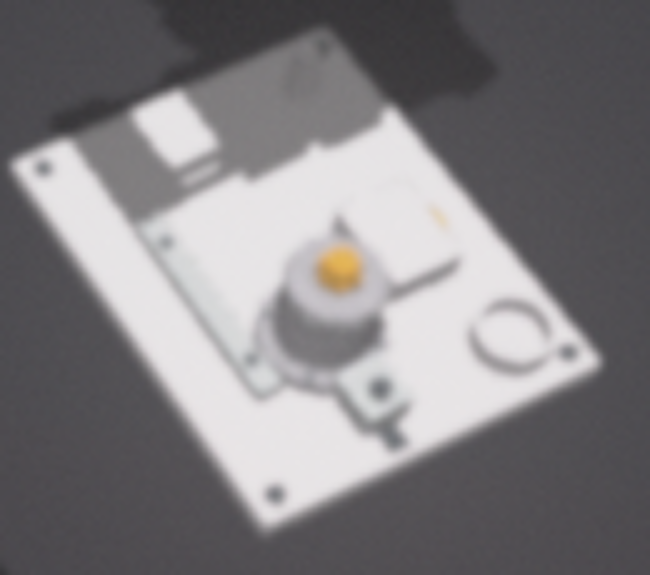

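View pics/top12.png

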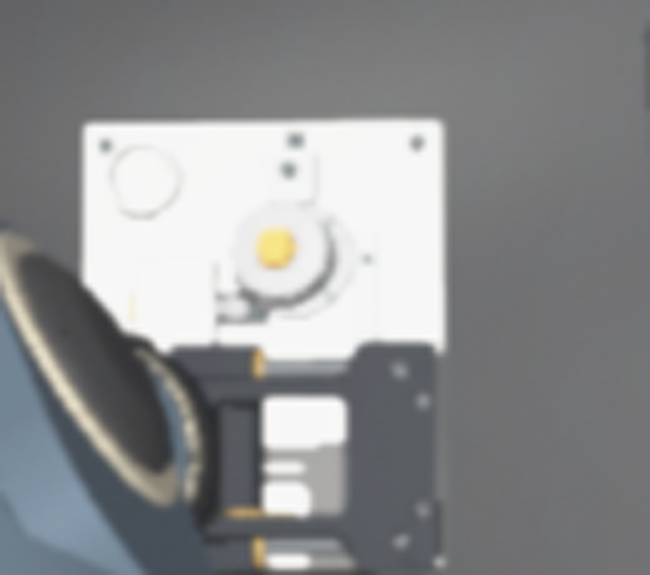

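The canister stands flat against the stop, with the rail and the plunger either side (scene crop (320,330)). I'll check its pose in numbers and that the other parts haven't moved.

```bash
python3 - <<'E'
from h import *
P=np.load("P.npy")
im=r.camera("scene"); b=im[:,:,::-1].copy(); hsv=cv2.cvtColor(b,cv2.COLOR_BGR2HSV)
x0,y0,x1,y1=405,165,432,195
m=(hsv[y0:y1,x0:x1,1]>90)&(hsv[y0:y1,x0:x1,0]>8)&(hsv[y0:y1,x0:x1,0]<35)
p=np.argwhere(m).mean(0)[::-1]+[x0,y0]; w=back("scene",p,.012+.054); print(p,w,(w-[.5729,.1741,.012])*1000)
old=cv2.imread("pics/scene0.png")
for t in("solenoid_mid","union_mid","screwdriver_grip"): print(t,[(d['score'],np.round(d['extent'])) for d in r.spot_in("scene",t)][:2])
d=cv2.absdiff(old,b)[220:330,150:410].max(2); print("changed px",(d>40).sum())
delta([.5,.17,.2])
E
```

```text
[417.5 178.5] [0.57990738 0.17311034 0.066     ] [ 7.00737743 -0.98966278 54.        ]
solenoid_mid [(0.67, array([176., 290., 195., 323.]))]
union_mid [(0.52, array([173., 267., 191., 279.]))]
screwdriver_grip [(0.56, array([334., 230., 401., 319.]))]
changed px 404
t 20.3667 pos [0.482  0.1749 0.1748] x [ 1.0e+00 -1.0e-04 -2.1e-03] z [-0.0021 -0.0012 -1.    ] F [ 0.83 -0.27 -0.28] w 0.6
tool shift mm [ 17.9   4.9 -25.2]
```

Request:
play_rows(
  steps=[
    [0,0,0,0,0,0,0],
    [0,0,0,0,0,0,0],
    [0,0,0,0,0,0,0],
  ],
)

```text
time: 20.62
ee_pos: [0.4827, 0.1753, 0.1749]
orientation: [3.141, -0.0, -0.003]
wrist_force: [-0.4, 0.0, -0.6]
gripper_width: 0.007
```

```bash
python3 -c "
from cell import r
print(r.hand_in())"
```

```text
the job is handed in; nothing more can be done
None
```

The canister is out of the tray and standing upright in the nest at the end stop, and the job was handed in at about 20.6 s; no verdict came back.

**What I did:** I gripped the steel canister, set it down at the mouth and let go. Then I pushed it along the rail with shut fingertips low on the flange. The wrist read up to about 8 N at the plunger. The end stop was felt as a firm halt, with up to about 6 N on it, and then I backed the arm off clear.

**Last checks:**
- **Position:** the canister is at about nest x +5 to +7 mm by touch and camera, and y about −1 mm by camera, which fits it lying along the rail. It did not visibly spring back when I let go.
- **Other parts:** the solenoid valve, union and screwdriver were found where they started, within about 3 pixels.
- **Not confirmed:** the forces left on the stop, rail and plunger after letting go can't be measured. That it touches all three rests on the pictures and on what I felt while pushing.
- **Disagreements:** the two cameras differ by about 2–3 mm in x. While pushing past the plunger, the wrist also showed up to 6 N of upward force on the tool. I took that as friction on the flange, and the canister stayed upright in every picture.

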